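Lock an enclosed air slide for transport with its locking pin

ROBOT

A 7-joint arm with a two-finger parallel gripper is mounted at the origin on the work surface; the furniture and walls round the work are solid. World frame = base frame: x ahead of the robot, y to its left, z up, the work surface at z = 0. Lengths are in mm, angles in rad, forces in N, time in s.
With the tool pointing down it reaches from about 350 to 900 mm from the base axis. Payload 8.1 kg.
Tool frame: the origin (TCP) lies midway between the tips of the shut fingers; the grasp point (between the pads) lies manip.grasp_offset behind it (manip.grasp_offset is the distance from the TCP to the grasp point, in mm); z points along the fingers, y is the line along which they close (so a half turn about z gives the same grasp; the last joint's range is limited). The gripper opens to 92 mm and grips with 3 to 60 N. Pads are 19 mm wide; open, the fingers measure 130 mm over their backs; the gripper's body (75 mm by 190 mm) begins 47 mm behind the grasp point.
Start: joints at [-1.396, 0.434, 0.025, 1.573, -0.012, 1.134, -0.075], TCP at [171.428, 601.044, 226.742] pointing down, gripper open.
Joint ranges: [-2.62, 2.62], [-0.44, 2.09], [-1.27, 1.32], [0.08, 2.57], [-1.32, 4.46], [0.12, 2], [-2.74, 2.74]. Speed limits (rad/s): [2.22, 2.22, 3.01, 3.01, 3.14, 3.14, 3.14].

INTERFACE

Orientations are given as a unit quaternion [x, y, z, w].
In Python, from plant import manip, hand, kin, viewer, job, current_t, current_qpos, current_joint_velocities, current_effort, current_tcp_pos, current_tool_rot, current_force, current_ft_torque, current_opening, current_gripper_force gives the robot as it stands. The module is installed in compiled form; this text tells all that it offers. Calls block until the motion is done:
- manip.reach(position, orientation): joint-space move of the TCP to a pose.
- manip.line_to(position, rotation=None, speed=150, f_stop=None): straight line of the TCP; rotation=None keeps the orientation; speed is the mean speed in mm/s. With f_stop (N) it stops when the force on the tool has changed by that much, and returns True; else False.
- manip.movej(angles): joint-space move.
- hand.release() and hand.grasp(): open the fingers fully, or close them until they stop; the grip force is fixed at half the most.
- manip.wait(seconds).
- kin.ik(position, orientation): joint angles nearest the present ones, or None.
- viewer.read_camera(name): name is "scene" or "top" or "wrist"; returns a dict with "image" (420x560x3 uint8, red, green, blue), "mtx" (3x3 intrinsics, pixels), "world_from_camera" (4x4, takes a point from camera to world coordinates). Camera axes: x right, y up, looking along -z (the intrinsics and any distortion apply to the point x, -y, -z); pixel columns grow to the right and rows downward; lengths in mm; the calibration is good to about 2 mm. A picture is of the moment at which its call begins. There is no depth.
A pose or a line that the arm cannot do raises manip.IKError and nothing moves.
- job.hand_in(): hands the job in; it is judged then, once.
Trained networks look in the newest picture that a camera, given by its name, has taken for a name from the list of things; names that differ only in an ending like _2 or _b are one class to them, and where a whole thing is asked for, a point or a joint stands for the part that bears it (a point fixed in the world has none). Each returns a list of dicts, best first, with "conf" (0 to 1); they miss things now and then, are a little off and sometimes report something else, mostly with a low value. They report only what shows in the picture. A call takes as long as a camera call.
- viewer.boxes_of(target, camera): "bbox" ([left, top, width, height] in pixels, round what is visible of it).
- viewer.place_of(target, camera): "pixel" ([column, row] in pixels: a listed point, or the origin of a listed thing).
Readings, each from a call of its own:
- current_t(): time.
- current_qpos(): joint angles.
- current_joint_velocities(): joint speeds.
- current_effort(): joint torques, N m.
- current_tcp_pos(): TCP position.
- current_tool_rot(): TCP orientation.
- current_force(): force on the tool from outside, world axes, zero at the start.
- current_ft_torque(): the same for the moment, N m.
- current_opening(): finger opening in mm.
- current_gripper_force(): force on a finger pad.
Only numpy, scipy, OpenCV 4.12 (cv2) and the standard library are available. Lean on these libraries where they do the work, as an engineer would, in place of code of your own. Each camera call takes 0.05 s, during which the arm holds its last target. There are 200 camera calls.

TASK

The enclosed air slide has to go out for shipping with its carriage locked. Take the red-headed locking pin from its stand, put it through the flap-covered slot in the slide's cover, feel along the hidden carriage until the pin drops into the carriage's bore, then use the pin to pull the carriage to the end with the yellow band and push the pin fully home, collar flat on the cover, and let go of it. Work gently: never lean hard on the pin or force it sideways, and leave the pressure gauge and the red bottle where they are.

Things in the scene. Friction and masses are not known exactly. Their poses are not given: they have to be found in the camera images.
- slide_unit: Enclosed air slide, fixed: silver housing 76 (x) x 270 (y) x 54 mm high, end caps 2 mm higher, feet out to x = +-54. Origin: centre of its underside; z up, y along the slide towards the yellow band (y = 59 to 73 mm). Slot in the 4 mm cover: x = -6.5 to 6.5, y = -46 to 46 mm. Under it a black sprung flap, hinged at the +x edge, pushed down with under 1 N, hides the inside.
- slot_marked_end (a point): Middle of the slot's end next to the yellow band, on the cover's top (x = 0, y = 46, z = 54 mm of the slide; axes as the slide's).
- slot_plain_end (a point): Middle of the slot's other end, on the cover's top (x = 0, y = -46, z = 54 mm of the slide).
- carriage_face (a point): Point below the slot's middle (x = 0, y = 0, z = 32 mm of the slide; moves not) at the level of the carriage's hidden flat top, which lies under the whole slot always. The steel carriage (14 mm thick) has one through bore, 12 mm, at x = 0, at first anywhere from y = -36 to 20 mm; it slides along y only, stays where left, needs about 5 N; bore travel y = -38 to 37 mm, stops at both ends.
- lock_bore (a point): Mouth centre of the lock bore (12.5 mm, 12 mm deep) in the slide's base: x = 0, y = 38, z = 16 mm of the slide, axes as the slide's. Hidden. A pin in the carriage's bore stands on the base (level z = 16 mm) until the carriage is at its stop at the yellow end, where its bore lies over this one (a pin pulled there is centred). Fully home the pin's tip is 10 mm below this point.
- locking_pin: Locking pin, loose, 0.12 kg (+-30 %), upright in its stand. Origin: centre of its tip (lower end); z along the pin to its head. Oiled steel shank (friction 0.2) 10 mm diameter, z = 0 to 48 mm, the last 3 mm tapering to a flat tip 8 mm wide; steel collar 26 mm, z = 48 to 53 mm; red ribbed round head 21 mm, z = 53 to 95 mm, to grip by. Fully home, the collar's underside lies on the slide's cover.
- pin_stand: Pin stand, fixed: a silver block 42 x 42 x 56 mm on a dark 80 x 80 x 6 mm foot plate. Origin: centre of its underside. The pin stands in its central bore (12.5 mm, open at the top) with its collar on the block's top; draw it straight up by 50 mm to clear.
- pressure_gauge: Pressure gauge with black case and brass stem, 68 x 50 x 23 mm, lying loose on the bench; origin at the centre of its underside. A bystander.
- thread_bottle: Small red bottle with a black nozzle, 23 x 40 x 108 mm, standing loose; origin at the centre of its underside. A bystander.

How it is judged:
By the outcome, as a careful person would: the job done as asked, in the order asked, and still so for the second after the job is handed in, with the robot touching nothing.
It also fails if it takes over 58 s, if anything falls off the work surface, if the arm or the gripper's body presses on something with over 40 N, if the wrist force passes 120 N, or if a joint passes its speed limit or range.

## Working session

There is one attempt and no reset: what is moved stays moved. The work goes in short steps, each a Python script; the robot and the scene stay as the last script left them, time stands still between calls to the robot, and variables do not carry over. Pictures are saved under pics/ and viewed, at most 10 in all, crops included, and the job is handed in when it is done.

```bash
mkdir -p pics
cat > h.py <<'E'
import numpy as np, cv2
from plant import *
from plant import manip, hand, kin, viewer, job
def ray(c,px):
    # returns origin, dir in world
    K=np.array(c["mtx"]);T=np.array(c["world_from_camera"])
    d=np.linalg.inv(K)@np.array([px[0],px[1],1.]); d=np.array([d[0],-d[1],-d[2]])
    return T[:3,3],T[:3,:3]@d
def at_z(c,px,z):
    o,d=ray(c,px); return o+d*(z-o[2])/d[2]
def proj(c,p):
    T=np.linalg.inv(np.array(c["world_from_camera"]));q=T[:3,:3]@p+T[:3,3]
    u=np.array(c["mtx"])@np.array([q[0],-q[1],-q[2]]);return u[:2]/u[2]
def save(c,n): cv2.imwrite("pics/"+n,c["image"][:,:,::-1])
E
python3 - <<'E'
from h import *
print(current_t(),manip.grasp_offset,current_tool_rot(),current_opening())
Z={"slot_marked_end":54,"slot_plain_end":54,"slide_unit":0,"pin_stand":0,"locking_pin":8,"pressure_gauge":0,"thread_bottle":0}
ims=[]
for n in("scene","top"):
    c=viewer.read_camera(n); ims.append(c["image"])
    print(n,np.round(np.array(c["world_from_camera"])[:3,3]), [k for k in c])
    for t,z in Z.items():
        for r in viewer.place_of(t,n)[:2]: print(t,r["conf"],np.round(r["pixel"],1),np.round(at_z(c,r["pixel"],z),1))
cv2.imwrite("pics/a.png",cv2.resize(np.hstack(ims),(800,300))[:,:,::-1])
cv2.imwrite("pics/b.png",ims[1][:,:,::-1])
E
```

```text
0.0 18.8 [ 1.38487021e-01  9.90363938e-01 -7.82883134e-04 -4.06073908e-05] 91.63242218914783
scene [-205. -606.  611.] ['image', 'mtx', 'world_from_camera']
slot_marked_end 0.8 [293.7 212.5] [418.7 -15.4  54. ]
slot_plain_end 0.84 [323.3 226.1] [430.2 -99.4  54. ]
slide_unit 0.63 [306.1 234.1] [434.6 -45.9   0. ]
slide_unit 0.6 [177.8 191.9] [307.2 325.5   0. ]
pin_stand 0.75 [218.3 191.1] [395.4 256.9   0. ]
pin_stand 0.52 [359.2 307.2] [ 337.8 -283.1    0. ]
pressure_gauge 0.78 [358.  307.1] [ 336.2 -281.4    0. ]
thread_bottle 0.67 [175.  191.1] [303.7 334.2   0. ]
top [276.  10. 919.] ['image', 'mtx', 'world_from_camera']
slot_marked_end 0.62 [287.5 176.3] [420.   -9.9  54. ]
slot_plain_end 0.84 [329.8 175.6] [ 423.3 -100.7   54. ]
slide_unit 0.66 [306.  178.5] [424.7 -53.3   0. ]
pin_stand 0.58 [170.  186.6] [400.2 256.2   0. ]
locking_pin 0.48 [168.6 190.2] [390.9 256.8   8. ]
pressure_gauge 0.58 [412.9 222. ] [ 330.2 -295.1    0. ]
thread_bottle 0.75 [139.3 227.1] [306.8 321.    0. ]
```

View pics/a.png

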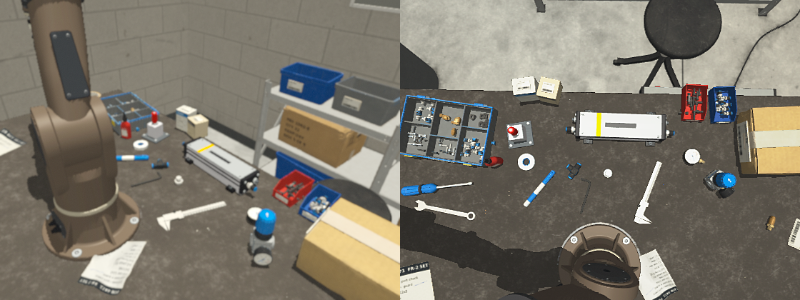

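View pics/b.png

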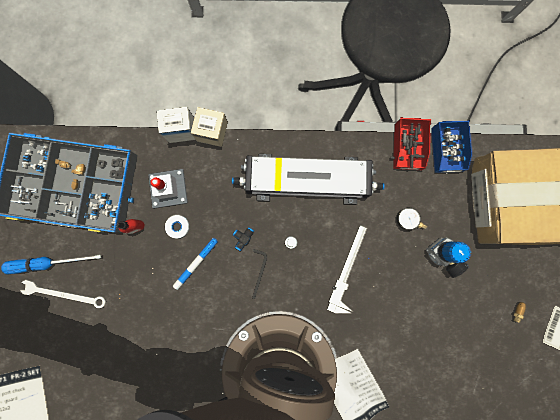

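The top picture shows the stand at about (166,187) with the red pin head at (158,183). The slide's slot spans columns 288 to 330 at row 176, with the yellow band on the left (+y). The bottle is at (133,227) and the gauge at (409,218). The network positions agree with this. Next I'll look from the wrist at both places.

Run:
```python
from h import *
ims=[]
def look(pos,ts,nm):
    manip.reach(pos,[0,1,0,0]); manip.wait(0.2)
    c=viewer.read_camera("wrist"); ims.append(c["image"])
    np.save(nm,dict(c),allow_pickle=True)
    print(nm,current_t(),np.round(current_tcp_pos(),1),np.round(np.array(c["world_from_camera"]),2).tolist())
    for t,z in ts:
        for r in viewer.place_of(t,"wrist")[:2]: print(t,r["conf"],np.round(r["pixel"],1),np.round(at_z(c,r["pixel"],z),1))
look([395,245,240],[("pin_stand",0),("locking_pin",8),("thread_bottle",0)],"w1")
look([400,-55,240],[("slot_marked_end",54),("slot_plain_end",54),("slide_unit",0)],"w2")
print(current_force())
cv2.imwrite("pics/c.png",cv2.resize(np.hstack(ims),(800,300))[:,:,::-1])
```

```text
w1 2.6 [394.8 245.6 239.9] [[-0.0, -0.96, -0.28, 320.31], [1.0, -0.0, -0.0, 245.47], [0.0, -0.28, 0.96, 396.5], [0.0, 0.0, 0.0, 1.0]]
pin_stand 0.95 [288.9 179.6] [393.5 257.3   0. ]
pin_stand 0.47 [ 69.6 213.2] [441.2 -47.    0. ]
locking_pin 0.93 [291.8 186.8] [401.7 261.    8. ]
thread_bottle 0.7 [342.9 113.2] [308.3 324.9   0. ]
w2 4.15 [400.2 -54.2 239.9] [[-0.0, -0.96, -0.28, 325.87], [1.0, -0.0, -0.0, -54.37], [0.0, -0.28, 0.96, 396.55], [0.0, 0.0, 0.0, 1.0]]
slot_marked_end 0.59 [317.8 213.3] [430.  -9.  54.]
slot_plain_end 0.97 [238.3 204.5] [ 419.3 -104.1   54. ]
slide_unit 0.88 [280.4 199.8] [427.2 -53.9   0. ]
[-0.39648862  0.40595901 -0.61054723]
```

View pics/c.png

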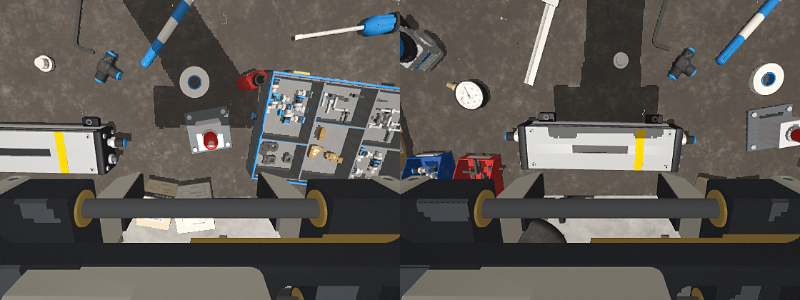

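Left half: the red pin head is at about (294,197) full-res, on the stand. Right half: the slot spans about (241..314, 208), with the band to its right. I'll refine both by segmentation.

Run:
```python
from h import *
w1=np.load("w1.npy",allow_pickle=True).item();w2=np.load("w2.npy",allow_pickle=True).item()
im=w1["image"].astype(int);m=((im[...,0]>90)&(im[...,1]<70)&(im[...,2]<70))
m[:,:250]=0;m[:,330:]=0;m[:150]=0;m[240:]=0
v,u=np.nonzero(m);print("red",u.min(),u.max(),v.min(),v.max(),u.mean(),v.mean())
print("axis bracket @z103/82",at_z(w1,(u.mean(),v.mean()),82))
g=cv2.cvtColor(w2["image"],cv2.COLOR_RGB2GRAY)
roi=g[195:225,225:330]; 
n,l,s,ce=cv2.connectedComponentsWithStats((roi<90).astype(np.uint8))
for i in range(1,n):
    if s[i,4]>80: 
        print("slot",s[i],ce[i]+[225,195]); pts=np.argwhere(l==i)[:,::-1]+[225,195]
        r=cv2.minAreaRect(pts.astype(np.float32));b=cv2.boxPoints(r);print([np.round(at_z(w2,p,54),1).tolist() for p in b],at_z(w2,ce[i]+[225,195],54))
# yellow band
im=w2["image"].astype(int);m=(im[...,0]>150)&(im[...,2]<90)&(im[...,1]>120);m[:165]=0;m[250:]=0
v,u=np.nonzero(m);print("yel",u.min(),u.max(),v.min(),v.max(),at_z(w2,(u.mean(),v.mean()),54))
a=cv2.resize(w1["image"][150:250,240:340],(400,400),interpolation=cv2.INTER_CUBIC);b=cv2.resize(w2["image"][160:260,225:325],(400,400),interpolation=cv2.INTER_CUBIC)
cv2.imwrite("pics/d.png",np.hstack([a,b])[:,:,::-1])
```

```text
red 285 304 184 209 294.02640264026405 194.67326732673268
axis bracket @z103/82 [394.91395172 260.55508288  82.        ]
yel 328 342 181 238 [426.30309206  11.12847459  54.        ]
```

View pics/d.png

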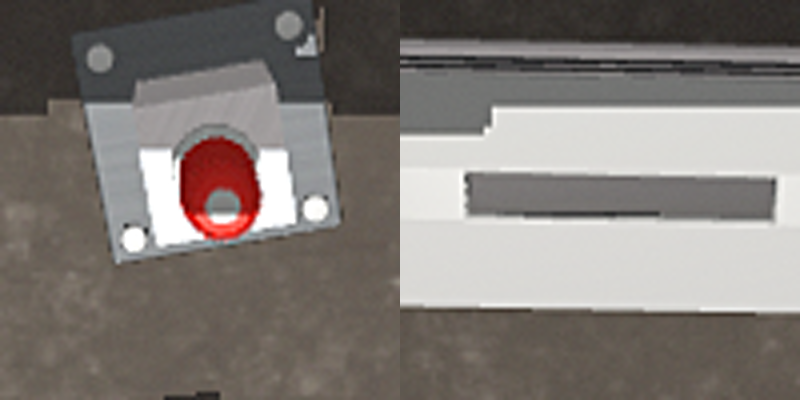

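The left half shows the head's top disc centred at about (295.3,200.7). The right half shows the slot corners at about (241.5,203), (241.5,213.8), (319,205) and (318.5,215.2).

Run:
```python
from h import *
w1=np.load("w1.npy",allow_pickle=True).item();w2=np.load("w2.npy",allow_pickle=True).item()
print("pin",at_z(w1,(295.3,200.7),103))
C=[at_z(w2,p,54) for p in [(241.5,203),(241.5,213.8),(319,205),(318.5,215.2)]]
for q in C: print(q)
print("slot c",np.mean(C,0), "dir",(C[2]+C[3]-C[0]-C[1])/2)
print("bandpred", "stand corner block z56", at_z(w1,(240+157/4,150+246/4),56),at_z(w1,(240+297/4,150+222/4),56))
```

```text
pin [396.22173796 260.93211262 103.        ]
[ 417.39456518 -100.22495736   54.        ]
[ 430.82615883 -100.68458202   54.        ]
[419.68227549  -7.95500388  54.        ]
[432.41182388  -8.07125015  54.        ]
slot c [425.07870585 -54.23394835  54.        ] dir [ 1.93668767e+00  9.24416427e+01 -5.68434189e-14]
bandpred stand corner block z56 [421.69380999 244.47852331  56.        ] [414.22324005 285.95940743  56.        ]
```

Run:
```python
from h import *
x,y=396.6,261.2
manip.reach([x,y,140],[0,1,0,0]); 
print(manip.line_to([x,y,65],speed=80,f_stop=4),current_tcp_pos())
hand.grasp(); print(current_opening(),current_gripper_force(),current_force(),current_tcp_pos())
print(manip.line_to([x,y,122],speed=60,f_stop=6),current_force())
manip.line_to([x,y,150],speed=100)
manip.wait(0.2);print(current_t(),current_opening(),current_force(),current_ft_torque(),current_tcp_pos())
c=viewer.read_camera("scene");
c2=viewer.read_camera("wrist");
ims=[]
for cc in(c,):
    u=proj(cc,np.array([x,y,110]));print(u);u=u.astype(int);ims.append(cv2.resize(cc["image"][max(u[1]-40,0):u[1]+40,u[0]-40:u[0]+40],(400,400),interpolation=cv2.INTER_CUBIC))
ims.append(cv2.resize(c2["image"][100:420,120:440],(400,400)))
cv2.imwrite("pics/e.png",np.hstack(ims)[:,:,::-1])
```

```text
False [396.89717804 261.37478634  65.39918044]
20.290779537381948 29.999461770057678 [-0.25106778  0.56581929 -0.12328264] [396.61355136 261.19146136  65.00370105]
False [ 0.23943703 -1.46631516 -1.43556976]
9.4917 20.424941124044825 [-0.39227334 -0.83801612 -2.03064286] [-0.00837817  0.02639348 -0.05187733] [396.2194203  260.90815553 149.33409311]
[215.81519449 154.63236519]
```

View pics/e.png

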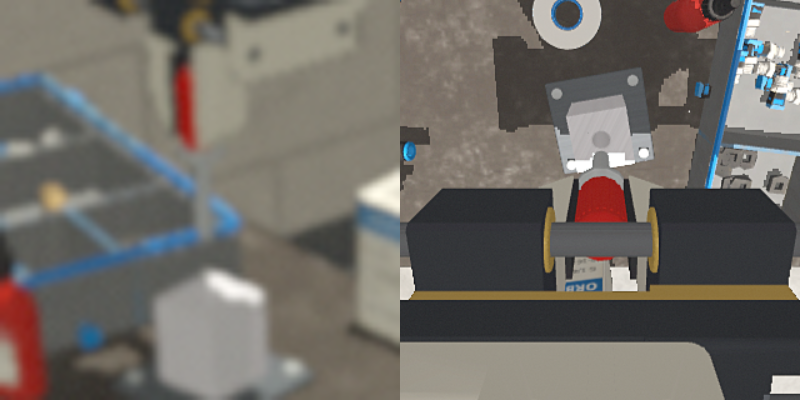

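The pin is in the grip and clear of the stand. In the scene crop the shank hangs at (205,150 to 237). Now to the slot.

```bash
cat >> h.py <<'E'
C0=np.array([425.08,-54.23]); e=np.array([.021,.99978]); f=np.array([.99978,-.021])
def S(sx,sy,tipz,dz=57): 
    p=C0+sx*f+sy*e; return [p[0],p[1],tipz+dz]
def inv(p=None):
    p=current_tcp_pos() if p is None else p
    d=np.array(p[:2])-C0; return np.round([d@f,d@e,p[2]-57],2)
def F(): return np.round(np.mean([current_force() for _ in range(3)],0),2)
E
python3 - <<'E'
from h import *
manip.reach(S(0,-38,90),[0,1,0,0])
manip.line_to(S(0,-38,60),speed=80); manip.wait(.2); print(current_t(),inv(),F())
s=manip.line_to(S(0,-38,37),speed=25,f_stop=3); print(s,inv(),F(),current_t())
if not s:
    for sg in(1,-1):
        r=manip.line_to(S(4*sg,-38,37),speed=8,f_stop=2);print(sg,r,inv(),F())
        manip.line_to(S(0,-38,37),speed=20);
    manip.wait(.1);print(inv(),F(),current_t())
E
```

```text
11.65 [  0.42 -37.98  60.45] [-0.53  0.94 -1.51]
False [ -0.04 -38.03  37.05] [-0.72 -0.34 -1.89] 12.7167
1 True [  0.81 -37.88  36.53] [-0.39  1.05 -1.44]
-1 True [ -2.29 -38.02  36.97] [ 0.35  0.04 -0.25]
[ -0.39 -37.97  36.8 ] [-0.5  -0.47 -1.03] 14.1333
```

In the slot. It measures 3.1 mm of play against 3.0 expected, and the centre is at sx = -0.75. Next, touch the carriage and sweep.

```bash
cat >> h.py <<'E'
C0=C0-0.75*f
E
python3 - <<'E'
from h import *
manip.line_to(S(0,-38,36),speed=20); manip.wait(.2); f0=F(); print(inv(),f0)
s=manip.line_to(S(0,-38,26),speed=10,f_stop=3); manip.wait(.1);z=inv()[2];print(s,inv(),F(),current_t())
if s and z>29:
    zc=z-0.2; y=-38; 
    while y<22:
        y+=2; r=manip.line_to(S(0,y,zc),speed=25,f_stop=5); fz=F(); print(y,r,inv(),fz)
        if r or fz[2]-f0[2]<0.8:
            manip.wait(.1); fz=F()
            if r or fz[2]-f0[2]<0.8:
                s=manip.line_to(S(0,y,zc-5),speed=12,f_stop=3); print("probe",s,inv(),F())
                if inv()[2]<zc-2: break
                zc=inv()[2]-.1
        elif fz[2]-f0[2]>5: zc+=.2
print(current_t(),inv(),F())
E
```

```text
[ -0.06 -38.    35.98] [-0.79 -0.22 -1.14]
True [  0.07 -38.    31.82] [-1.   -0.79  6.96] 15.2417
-36 False [  0.49 -36.06  31.85] [-0.42 -0.38  5.56]
-34 False [  0.14 -33.95  31.87] [-0.16  0.15  3.83]
-32 False [  0.08 -31.92  31.87] [-0.89 -0.41  4.82]
-30 False [ -0.25 -29.66  31.88] [-0.6   0.05  2.74]
-28 False [ -0.21 -27.72  31.91] [-1.05  0.22  1.16]
-26 False [ -0.15 -25.72  31.94] [-1.46  0.3   0.33]
-24 False [ -0.1  -23.72  31.96] [-0.85  0.25 -1.3 ]
probe True [  0.06 -23.91  31.82] [-2.23  0.99  7.57]
-22 False [  0.35 -21.97  31.88] [-0.    0.12  3.97]
-20 False [ 1.000e-02 -1.982e+01  3.190e+01] [-1.21 -0.61  2.09]
-18 False [ -0.04 -17.9   31.9 ] [-0.32  0.28  2.59]
-16 False [ -0.05 -15.85  31.91] [-0.67 -0.62  2.34]
-14 False [-1.000e-02 -1.379e+01  3.191e+01] [-0.8   0.35  1.96]
-12 False [ 1.000e-02 -1.178e+01  3.191e+01] [-0.61  0.22  0.97]
-10 False [-1.000e-02 -9.790e+00  3.193e+01] [-0.59 -0.08  0.88]
-8 False [-2.000e-02 -7.790e+00  3.192e+01] [-0.58  0.54  1.36]
-6 False [ 2.000e-02 -5.810e+00  3.193e+01] [-0.58  0.58  1.74]
-4 False [-3.000e-02 -3.790e+00  3.191e+01] [-0.9   0.01  2.02]
-2 False [-3.00e-02 -1.81e+00  3.19e+01] [-0.17 -0.02  0.06]
0 False [-1.000e-02  2.100e-01  3.191e+01] [-1.29  0.64  1.15]
2 False [-1.000e-02  2.210e+00  3.191e+01] [-0.23 -0.74  1.63]
4 False [-3.000e-02  4.210e+00  3.189e+01] [-0.07  0.68 -0.71]
6 False [-0.13  6.15 31.84] [-1.28  0.5  -1.49]
probe True [-0.23  6.4  27.91] [ 0.56  0.34 -1.38]
21.6083 [-0.23  6.4  27.91] [ 0.56  0.34 -1.38]
```

The pin dropped at sy ≈ 6.4. I'll centre it and go down to the base.

Run:
```python
from h import *
b=F()
y=inv()[1]
r=manip.line_to(S(0,y+1,28.2),speed=8,f_stop=2.5);manip.wait(.1);print(r,inv(),F())
for k in range(4):
    y=inv()[1]
    s=manip.line_to(S(0,y,15),speed=15,f_stop=3); manip.wait(.1);print(s,inv(),F(),current_t())
    if inv()[2]<17.2: break
    fy=F()[1]; z=inv()[2]
    manip.line_to(S(0,y+(0.5 if fy>-1 else -.5),z+.3),speed=8)
print(inv(),F(),current_ft_torque(),current_opening())
```

```text
False [-0.25  7.37 28.12] [-1.11  0.44 -1.12]
True [-0.1   7.37 15.85] [-0.79 -0.11  5.9 ] 22.9
[-0.1   7.37 15.85] [-0.79 -0.11  5.9 ] [ 0.03526858  0.15934583 -0.01940174] 20.50077985105027
```

Run:
```python
from h import *
manip.line_to(S(0,7.4,16.8),speed=10); manip.wait(.1);print(inv(),F())
for i in range(4):
    y=inv()[1]
    r=manip.line_to(S(0,41,16.8),speed=20,f_stop=9);print(r,inv(),F(),current_ft_torque(),current_t())
    if inv()[1]-y<3 or inv()[1]>36.5: break
manip.wait(.2);print(inv(),F())
```

```text
[-0.16  7.41 16.67] [-0.54 -0.2  -1.11]
True [1.000e-02 3.804e+01 1.667e+01] [ 0.37 -2.7  -0.33] [-0.61594808 -0.19879335  0.00920728] 24.825
[-0.16 38.06 16.49] [ 1.18 -3.03 -0.78]
```

Run:
```python
from h import *
p=inv()
s=manip.line_to(S(0,p[1],5),speed=15,f_stop=4); manip.wait(.15);print(s,inv(),F(),current_ft_torque(),current_t())
```

```text
True [-0.16 37.91  5.95] [-1.61 -0.62  6.99] [-0.19023058  0.156146    0.04399058] 25.8417
```

The tip is at 5.95 mm against 6 for fully home. I'll release, retract and check.

Run:
```python
from h import *
manip.line_to(S(0,inv()[1],6.0),speed=5); manip.wait(.1); print(F())
hand.release(); manip.wait(.1)
p=current_tcp_pos(); manip.line_to([p[0],p[1],200],speed=100)
manip.reach([395,-20,240],[0,1,0,0]); manip.wait(.2)
w=viewer.read_camera("wrist"); c=viewer.read_camera("scene"); print(current_t(),F(),current_opening())
for cc,n in((w,"wrist"),(c,"scene")): print([ (r["conf"],np.round(r["pixel"])) for r in viewer.boxes_of("locking_pin",n)] if 0 else [(r["conf"],np.round(r["pixel"])) for r in viewer.place_of("locking_pin",n)])
q=np.array(S(0,38,101,0)); print(proj(w,q))
ims=[]
for cc,h_ in((w,60),(c,45)):
    u=proj(cc,q).astype(int);ims.append(cv2.resize(cc["image"][u[1]-h_:u[1]+h_,u[0]-h_:u[0]+h_],(400,400),interpolation=cv2.INTER_CUBIC))
cv2.imwrite("pics/g.png",np.hstack(ims)[:,:,::-1])
```

```text
[-0.71 -3.8   4.83]
29.7083 [-0.12  0.3   0.88] 91.84299344323368
[(0.79, array([280., 204.]))]
[]
[283.99164881 227.07517691]
```

View pics/g.png

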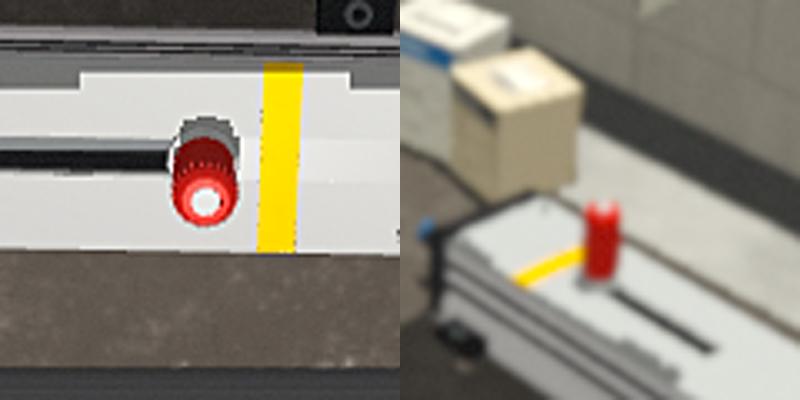

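Both views show the pin upright at the band end of the slot with its collar on the cover. Its head top is at crop (206,202), and (200,200) was predicted for fully home.

```bash
python3 -c "
from plant import job
print(job.hand_in())"
```

```text
the job is handed in; nothing more can be done
None
```

The carriage is at the yellow-band stop, the pin is fully home with its collar on the cover and released, and the job was handed in at about 30 s of the 58 s allowed.

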